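Jack up the griddle front and hold it

TASK

Set the small lever jack flat on the table with its round saddle centred under the griddle's marked lift point, the round-ended tab with the ring on top (not the square tab). Give the handle a trial pump: press it all the way down so that the front of the griddle rises, then let it come all the way up again. Then press the handle all the way down once more and finish while still holding it down, with the jack alone carrying the raised front, and leave the other things on the table where they stand.

Things in the scene. Friction and masses are not known exactly. Their poses are not given: they have to be found in the camera images.
- jack: Small one-stroke lever jack, loose, about 0.75 kg, balanced about its block, standing on the table. Origin: on its underside, below the middle of its grey block. x points from the handle end to the saddle end, z up. Base plate 255 mm long (x -150 to +105), 85 mm wide, 10 mm thick. Saddle at x +75 mm. Handle hinged at x -15 mm, z 62 mm; at rest it slants up and back (-x) at 0.45 rad.
- block_top (a point): Centre of the top of the jack's upright grey block, 90 mm above the table, right above the jack's origin. The block is 42 mm long in the jack's x and 32 mm wide in its y, free on both sides from 10 mm upwards: grasp it across the 32 mm to move the jack.
- saddle_top (a point): Centre of the top face of the jack's saddle, a steel disc 36 mm across, at jack x +75 mm. 69 mm above the table when lowered; rises in proportion as the handle goes down, 18 mm for the full stroke.
- handle_pad (a point): Centre of the upper face of the black pad (60 mm across, 34 mm long, 12 mm thick) ending the jack handle, 125 mm from its hinge. Handle up: 122 mm above the table, jack x -125 mm; fully down: 74 mm, jack x -140 mm. Pressing takes about 2 N unloaded, up to about 16 N lifting the griddle; a spring returns it when released.
- jack_handle (a joint): Jack handle: 0 = fully up (rest), 0.40 rad = fully down at its stop.
- griddle: Steel countertop griddle, 360 mm wide (y), 240 mm deep, 5 kg, 145 mm high, back splash 150 mm. Origin: on the table straight below its lift point. x points from its front to its back, z up. Front face at x +45 mm, spanning y -150 to +210 mm; underside 65 mm above the table; front feet at x +75 mm, y -110 and +170 mm. Rear feet, 180 mm behind those, are bolted down, so the front tips up.
- lift_point (a point): The marked lift point: centre of the underside of the round pad (40 mm across) beneath the round-ended tab with a raised dark ring on top, on the griddle's front. 75 mm above the table at rest (6 mm above the lowered saddle), 12 mm higher after a full stroke, 45 mm ahead of the front face; the tab is 52 mm wide, its top 86 mm high.
- square_tab (a point): Centre of the top of the plain square tab, not for lifting, 52 mm wide and 86 mm high, on the griddle's front at griddle y +120 mm.
- bowl: Bystander: open steel bowl, 110 mm wide, 50 mm high; origin at the centre of its underside.
- jar: Bystander: lidded jar, 64 mm wide, 100 mm high; origin at the centre of its underside.
- cup: Bystander: white plastic cup, 76 mm wide, 90 mm high; origin at the centre of its underside.
- egg_ring: Bystander: steel egg ring, 90 mm wide, 25 mm high; origin at the centre of its underside.
- spatula: Bystander: spatula lying flat; origin at the centre of its underside.
- spoon: Bystander: spoon lying flat; origin at the centre of its underside.
- can: Bystander: food can, 74 mm wide, 110 mm high; origin at the centre of its underside.

How it is judged:
By the outcome, as a careful person would: the job done as asked, in the order asked, and still so for the second after the job is handed in, while the arm keeps its last pose, push and grip.
It also fails if it takes over 64 s, if anything falls off the work surface, if the arm or the gripper's body presses on something with over 40 N, if the wrist force passes 120 N, or if a joint passes its speed limit or range.

ROBOT

A 6-joint arm with a two-finger parallel gripper is mounted at the origin on the work surface. World frame = base frame: x ahead of the robot, y to its left, z up, the work surface at z = 0. Lengths are in m, angles in rad, forces in N, time in s.
With the tool pointing down it reaches from about 0.25 to 0.775 m from the base axis. Payload 4 kg.
Tool frame: the origin (TCP) lies at the very end of the fingers, on their centre line; the grasp point (between the pads) lies 19 mm behind it; z points along the fingers, y is the direction in which the jaws open and shut (so a half turn about z gives the same grasp; the last joint's range is limited). The gripper opens to 94 mm and grips with 3 to 60 N. Pads are 16 mm wide; open, the fingers measure 119 mm over their backs; the gripper's body (75 mm by 177 mm) begins 78 mm behind the grasp point.
Start: joints at [1.239, 0.087, 1.371, -0, 1.684, -0.103], TCP at [0.125, 0.536, 0.206] pointing down, gripper open.
Joint ranges: [-3.1, 3.1], [-0.76, 2.03], [0.27, 2.55], [-1.08, 4.22], [0.17, 2.65], [-2.57, 2.57]. Speed limits (rad/s): [2.79, 2.79, 3.14, 3.14, 3.14, 3.14].

INTERFACE

Orientations are given as a unit quaternion [w, x, y, z].
In Python, from bench import robot gives the robot as it stands. The module is installed in compiled form; this text tells all that it offers.
- The arm moves only by the tool carry_out, never from a script. Its argument "moves" is a list of rows, each an object of numbers: "x", "y", "z": the shift along the world's x, y, z in m; "twist": the turn about the world's z in rad. In form: [{"x": .., "y": .., "z": .., "twist": ..}, ...]. A call has 1 to 12 rows; each row is the pose to reach, as a shift and turn from the pose commanded when the call began; what a row does not reach only later rows make up. A row lasts 1/8 s, in which the tool goes at most 62.5 mm and 10.7 degrees, less where a joint would pass 70% of its speed; a pose out of reach is approached as far as the arm can. A call with a gripper value outside its range is refused whole. "fingers" is the opening in per cent of the stroke, from 0 (shut) to 100 (fully open), set as the call begins (left out, the last holds). The fingers move at their own pace and stop on an object; the grip force is fixed at half the most. Time passes only in rows, so rows that repeat a pose let the fingers close. It gives the time, the measured TCP pose, the force and the opening at its end, in the units of the state.
- robot.get_obs(): the state, without advancing time (a new reading comes with each control period).
- robot.capture(name): name is "scene" or "top" or "wrist"; returns the picture (480x640x3 uint8, red, green, blue); there is no depth.
- robot.get_calibration(name): a dict with "fx", "fy", "cx", "cy" (pixels), "k1" (the pictures are not rectified: a ray, as slopes to the right and down, at radius r is drawn at 1 + k1 r^2 times it, then the intrinsics apply), "xyz" and "orientation" of the camera in the world. Camera axes: x right, y up, looking along -z (the intrinsics and any distortion apply to the point x, -y, -z); pixel columns grow to the right and rows downward; lengths in m; the calibration is good to about 2 mm. A picture is of the moment at which its call begins: read the wrist's pose just before it. get_calibration takes no time and is no camera call; for the wrist camera it gives the pose at the moment of the call.
- robot.close_job(): hands the job in, once; it reports no verdict.
Trained networks look in the newest picture that a camera, given by its name, has taken for a name from the list of things; names that differ only in an ending like _2 or _b are one class to them, and where a whole thing is asked for, a point or a joint stands for the part that bears it (a point fixed in the world has none). Each returns a list of dicts, best first, with "conf" (0 to 1); they miss things now and then, are a little off and sometimes report something else, mostly with a low value. They report only what shows in the picture. A call takes as long as a camera call.
- robot.look_for(label, camera): "pixel" ([column, row] in pixels, amid what is visible of it).
The state is a dict: "t": time; "qpos": joint angles; "qd": joint speeds; "tau": joint torques, N m; "tcp_pos": TCP position; "tcp_rot": TCP orientation; "force": force on the tool from outside, world axes, zero at the start; "torque": the same for the moment, N m; "opening": opening from 0.0 (shut) to 1.0 (fully open).
Only numpy, scipy, OpenCV 4.12 (cv2) and the standard library are available. Lean on these libraries where they do the work, as an engineer would, in place of code of your own. Each camera call takes 0.05 s, during which the arm holds its last target. There are 200 camera calls.

## Working session

There is one attempt and no reset: what is moved stays moved. The work goes in short steps, Python scripts to look and compute and a tool call to move; the robot and the scene stay as the last step left them, time stands still between calls to the robot, and variables do not carry over. Pictures are saved under pics/ and viewed, about 8 in all and at most 12, crops included, and the job is handed in when it is done.

Besides the shell and the picture viewer there is one more tool, called as name(argument=value, ...) on one line, values as JSON. carry_out: Moves the arm, as the interface text tells. Its arguments: {"type":"object","properties":{"moves":{"type":"array"},"fingers":{"type":"number"}},"required":["moves"]}

```bash
mkdir -p pics; cat > h.py <<'E'
import numpy as np, cv2
from scipy.spatial.transform import Rotation as R
from bench import robot
def cal(n):
    c=robot.get_calibration(n); q=c["orientation"]
    return c, R.from_quat([q[1],q[2],q[3],q[0]]).as_matrix(), np.array(c["xyz"])
def px2w(n,px,z,C=None):
    c,M,o=C or cal(n)
    K=np.array([[c["fx"],0,c["cx"]],[0,c["fy"],c["cy"]],[0,0,1.]])
    u=cv2.undistortPoints(np.array([[px]],float),K,np.array([c["k1"],0,0,0.]))[0,0]
    d=M@np.array([u[0],-u[1],-1]); return o+d*(z-o[2])/d[2]
def w2px(n,p,C=None):
    c,M,o=C or cal(n)
    v=M.T@(np.array(p,float)-o); u=np.array([v[0],-v[1]])/-v[2]; u*=1+c["k1"]*(u@u)
    return np.array([c["fx"]*u[0]+c["cx"],c["fy"]*u[1]+c["cy"]])
def snap(n,name):
    im=robot.capture(n); cv2.imwrite(f"pics/{name}.png",im[:,:,::-1]); return im
E
python3 - <<'E'
from h import *
np.set_printoptions(precision=3,suppress=True)
Z=dict(block_top=.09,saddle_top=.069,handle_pad=.122,lift_point=.086,square_tab=.086,griddle=.145,jack=.05,bowl=.025,jar=.1,cup=.09,egg_ring=.0125,spatula=0,spoon=0,can=.11)
for n in("top","scene"):
    snap(n,n+"0"); C=cal(n); print(n,C[2],-C[1][:,2])
    for k,z in Z.items():
        for d in robot.look_for(k,n)[:2]: print(k,round(d["conf"],2),np.round(d["pixel"]),px2w(n,d["pixel"],z,C))
print(robot.get_obs())
E
```

```text
top [0.306 0.048 1.24 ] [ 0.175 -0.022 -0.984]
block_top 0.75 [234. 248.] [0.473 0.261 0.09 ]
block_top 0.39 [488. 184.] [ 0.657 -0.404  0.09 ]
saddle_top 0.48 [220. 206.] [0.587 0.305 0.069]
saddle_top 0.23 [237. 273.] [0.41  0.252 0.069]
handle_pad 0.62 [238. 270.] [0.412 0.241 0.122]
handle_pad 0.46 [142. 193.] [0.603 0.493 0.122]
lift_point 0.72 [298. 108.] [0.861 0.106 0.086]
square_tab 0.7 [141. 198.] [0.6   0.507 0.086]
square_tab 0.21 [297. 107.] [0.864 0.108 0.086]
griddle 0.76 [297. 109.] [0.83  0.106 0.145]
griddle 0.64 [298. 108.] [0.832 0.103 0.145]
jack 0.86 [237. 244.] [0.488 0.261 0.05 ]
bowl 0.65 [432. 244.] [ 0.502 -0.266  0.025]
jar 0.91 [184. 179.] [0.649 0.396 0.1  ]
cup 0.92 [489. 181.] [ 0.662 -0.406  0.09 ]
egg_ring 0.63 [514. 231.] [ 0.545 -0.501  0.013]
spatula 0.65 [142. 197.] [0.624 0.54  0.   ]
spoon 0.82 [512. 299.] [ 0.356 -0.49   0.   ]
spoon 0.48 [164. 216.] [0.571 0.473 0.   ]
can 0.83 [165. 217.] [0.545 0.434 0.11 ]
can 0.74 [513. 300.] [ 0.351 -0.444  0.11 ]
scene [1.312 0.238 0.979] [-0.648 -0.179 -0.74 ]
block_top 0.49 [422. 222.] [0.389 0.237 0.
[... 535 characters left out ...]
.568 -0.41   0.1  ]
cup 0.72 [324. 382.] [0.86  0.112 0.09 ]
cup 0.56 [132. 266.] [ 0.687 -0.38   0.09 ]
egg_ring 0.81 [140. 223.] [ 0.491 -0.485  0.012]
egg_ring 0.65 [324. 383.] [0.822 0.103 0.012]
spoon 0.61 [161. 197.] [ 0.373 -0.488  0.   ]
can 0.62 [514. 302.] [0.599 0.447 0.11 ]
{'t': 1.5, 'qpos': array([ 1.239,  0.087,  1.371,  0.   ,  1.684, -0.103]), 'qd': array([ 0.001, -0.001, -0.   , -0.   , -0.002, -0.001]), 'tau': array([  0.   , -34.003, -30.259,   0.072,   0.024,   0.   ]), 'tcp_pos': array([0.125, 0.536, 0.206]), 'tcp_rot': array([0.   , 0.114, 0.993, 0.   ]), 'force': array([-1.884,  0.243,  0.116]), 'torque': array([-0.027,  0.029,  0.01 ]), 'opening': 0.9972163228107126}
```

View pics/top0.png

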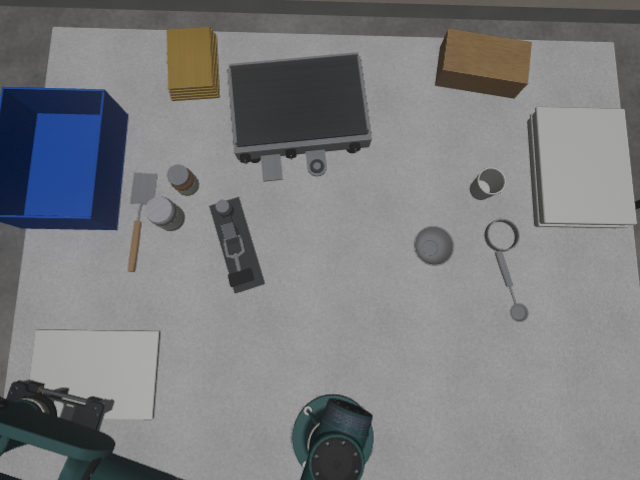

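View pics/scene0.png

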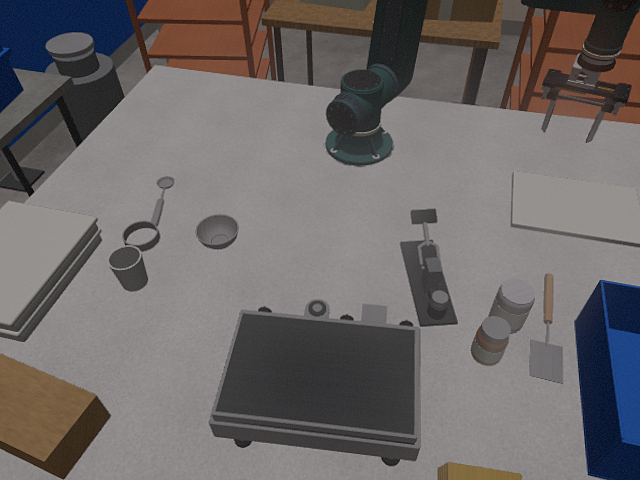

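Top: the jack has its saddle at (223,207), block at (234,246) and pad at (240,277). The ring tab is at (317,166) and the square tab at (272,168). Scene: ring at (317,308), square tab at (374,314), saddle at (439,298), pad at (425,215).

```bash
python3 - <<'E'
from h import *
np.set_printoptions(precision=3,suppress=True)
for n,P in {"top":dict(sad=(223,207,.069),blk=(234,245,.09),pad=(240,278,.122),ring=(317,166,.086),sq=(272,167,.086),gfl=(237,154,.145),gfr=(369,141,.145)),
 "scene":dict(sad=(439,297,.069),blk=(433,265,.09),pad=(425,215,.122),ring=(317,308,.086),sq=(374,314,.086),gfl=(420,322,.145),gfr=(242,313,.145))}.items():
    C=cal(n)
    for k,(u,v,z) in P.items(): print(n,k,px2w(n,(u,v),z,C))
t=cv2.imread("pics/top0.png")[120:310,190:390]; t=cv2.resize(t,None,fx=3,fy=3,interpolation=cv2.INTER_CUBIC)
cv2.imwrite("pics/topc.png",t)
E
```

```text
top sad [0.584 0.298 0.069]
top blk [0.48 0.26 0.09]
top pad [0.393 0.236 0.122]
top ring [0.697 0.051 0.086]
top sq [0.691 0.171 0.086]
top gfl [0.704 0.254 0.145]
top gfr [ 0.746 -0.081  0.145]
scene sad [0.591 0.302 0.069]
scene blk [0.521 0.278 0.09 ]
scene pad [0.399 0.241 0.122]
scene ring [0.696 0.055 0.086]
scene sq [0.682 0.174 0.086]
scene gfl [0.72  0.267 0.145]
scene gfr [ 0.784 -0.073  0.145]
```

View pics/topc.png

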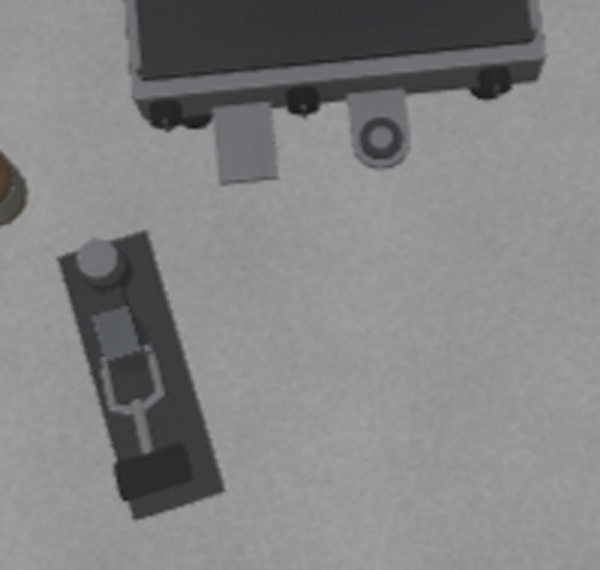

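Top crop: the plate corners, block (115,332), saddle (98,259), pad (153,472) and ring (380,138) are all clear. The jack yaw is about 0.31 and the griddle yaw about 0.1. Pad to saddle measures 0.20 m, as specified. I'll hover above the block next.

carry_out(moves=[{"x": 0.05,"y": -0.033,"z": 0,"twist": 0.07},{"x": 0.1,"y": -0.066,"z": 0,"twist": 0.14},{"x": 0.15,"y": -0.1,"z": 0,"twist": 0.21},{"x": 0.2,"y": -0.132,"z": 0,"twist": 0.28},{"x": 0.25,"y": -0.165,"z": 0,"twist": 0.35},{"x": 0.3,"y": -0.198,"z": 0,"twist": 0.42},{"x": 0.35,"y": -0.232,"z": 0,"twist": 0.48},{"x": 0.391,"y": -0.259,"z": 0,"twist": 0.54},{"x": 0.391,"y": -0.259,"z": 0,"twist": 0.54},{"x": 0.391,"y": -0.259,"z": 0,"twist": 0.54},{"x": 0.391,"y": -0.259,"z": 0,"twist": 0.54}], fingers=100)

```text
t: 2.88
tcp_pos: [0.5148, 0.2777, 0.2058]
tcp_rot: [0.0, -0.156, 0.988, 0.0]
force: [-0.1, -0.1, 0.0]
opening: 1.001
```

```bash
python3 - <<'E'
from h import *
np.set_printoptions(precision=3,suppress=True)
o=robot.get_obs(); print(o["t"],o["tcp_pos"],o["tcp_rot"],o["qpos"],o["force"])
C=cal("wrist"); snap("wrist","w1"); print(C[2],-C[1][:,2])
for k,z in dict(block_top=.09,saddle_top=.069,handle_pad=.122).items():
    for d in robot.look_for(k,"wrist")[:2]: print(k,d["conf"],d["pixel"],px2w("wrist",d["pixel"],z,C))
import pickle; pickle.dump(C,open("C1.pkl","wb"))
# griddle yaw from top crop
g=lambda u,v,z:px2w("top",(190+u/3,120+v/3),z)
for a,b,z in [((137,100),(541,68),.13),((137,77),(532,42),.145),((221,184),(277,180),.086)]:
    p,q=g(*a,z),g(*b,z); d=p-q; print("gyaw",np.arctan2(-d[0],d[1]))
for n,P in {"top":[(222.7,206.3,.069),(228.5,230.7,.09),(241,277.3,.122),(316.7,166,.086)]}.items():
    for p in P: print(px2w(n,p[:2],p[2]))
E
```

```text
2.875 [0.515 0.278 0.206] [ 0.    -0.156  0.988  0.   ] [ 0.397  0.165  1.284  0.     1.693 -1.486] [-0.097 -0.082  0.019]
[0.452 0.258 0.386] [ 0.218  0.071 -0.973]
block_top 0.92 [322.1, 164.1] [0.466 0.261 0.09 ]
block_top 0.72 [200.4, 417.8] [0.71  0.226 0.09 ]
saddle_top 0.73 [325.0, 310.8] [0.588 0.303 0.069]
handle_pad 0.75 [320.2, 62.2] [0.404 0.24  0.122]
gyaw 0.10600580546525278
gyaw 0.11663863734194964
gyaw 0.09517831278301639
[0.586 0.299 0.069]
[0.517 0.276 0.09 ]
[0.395 0.233 0.122]
[0.697 0.052 0.086]
```

View pics/w1.png

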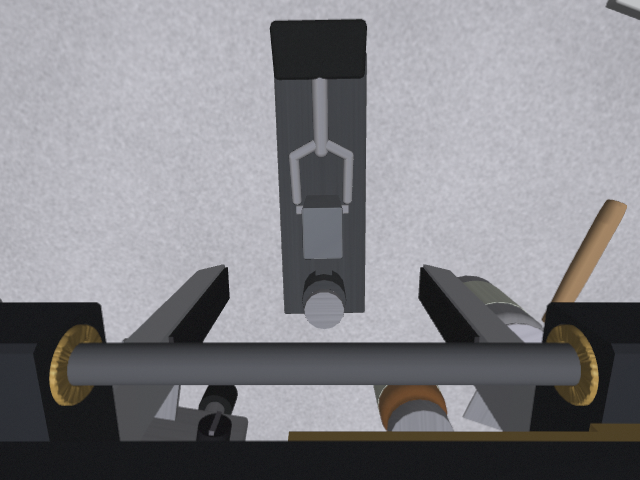

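Wrist view: block top centred at (323,233), saddle (324,310), pad (319,49). The hinge lugs are at row 209, on the rear of the block, so I'll grasp slightly forward of its centre.

```bash
python3 - <<'E'
from h import *; import pickle
np.set_printoptions(precision=4,suppress=True)
C=pickle.load(open("C1.pkl","rb"))
b=px2w("wrist",(323,233),.09,C);s=px2w("wrist",(324,310),.069,C);p=px2w("wrist",(319,49),.122,C)
d=s-p; yaw=np.arctan2(d[1],d[0]); print(b,s,p,np.linalg.norm((s-p)[:2]),yaw)
u=np.array([np.cos(yaw),np.sin(yaw)]); print("orig from sad",s[:2]-.075*u,"from pad",p[:2]+.125*u, "blk-sad",np.linalg.norm((s-b)[:2]))
E
```

```text
[0.5165 0.2781 0.09  ] [0.5875 0.302  0.069 ] [0.3967 0.2368 0.122 ] 0.20168250912612745 0.32939626524680915
orig from sad [0.5166 0.2778] from pad [0.515  0.2772] blk-sad 0.07494566924845847
```

carry_out(moves=[{"x": 0.005,"y": 0.001,"z": -0.04,"twist": 0.012},{"x": 0.005,"y": 0.001,"z": -0.09,"twist": 0.012},{"x": 0.005,"y": 0.001,"z": -0.135,"twist": 0.012},{"x": 0.005,"y": 0.001,"z": -0.164,"twist": 0.012},{"x": 0.005,"y": 0.001,"z": -0.164,"twist": 0.012},{"x": 0.005,"y": 0.001,"z": -0.164,"twist": 0.012}])

```text
t: 3.82
tcp_pos: [0.5216, 0.2783, 0.0432]
tcp_rot: [0.001, -0.161, 0.987, 0.0]
force: [-0.0, -0.1, 0.3]
opening: 0.998
```

carry_out(moves=[{"x": 0,"y": 0,"z": 0,"twist": 0},{"x": 0,"y": 0,"z": 0,"twist": 0},{"x": 0,"y": 0,"z": 0,"twist": 0},{"x": 0,"y": 0,"z": 0,"twist": 0},{"x": 0,"y": 0,"z": 0,"twist": 0},{"x": 0,"y": 0,"z": 0,"twist": 0},{"x": 0,"y": 0,"z": 0.003,"twist": 0},{"x": 0,"y": 0,"z": 0.003,"twist": 0}], fingers=0)

```text
t: 4.82
tcp_pos: [0.5194, 0.277, 0.0425]
tcp_rot: [-0.002, -0.161, 0.987, -0.0]
force: [-0.6, -0.4, -7.4]
opening: 0.336
```

Grasp confirmed: opening is 32 mm and the force matches the 0.75 kg weight. I'll carry the jack low to a standoff in front of the ring tab.

carry_out(moves=[{"x": 0,"y": -0.01,"z": 0.001,"twist": 0},{"x": 0.002,"y": -0.04,"z": 0.001,"twist": -0.03},{"x": 0.008,"y": -0.08,"z": 0.001,"twist": -0.07},{"x": 0.016,"y": -0.12,"z": 0.001,"twist": -0.11},{"x": 0.025,"y": -0.16,"z": 0.001,"twist": -0.15},{"x": 0.035,"y": -0.2,"z": 0.001,"twist": -0.185},{"x": 0.042,"y": -0.23,"z": 0.001,"twist": -0.21},{"x": 0.045,"y": -0.238,"z": 0.001,"twist": -0.215},{"x": 0.045,"y": -0.238,"z": 0.001,"twist": -0.215},{"x": 0.045,"y": -0.238,"z": 0.001,"twist": -0.215}])

```text
t: 6.08
tcp_pos: [0.5651, 0.0407, 0.0451]
tcp_rot: [-0.001, -0.055, 0.999, 0.0]
force: [-0.6, 0.1, -9.0]
opening: 0.34
```

```bash
python3 - <<'E'
from h import *; import pickle
np.set_printoptions(precision=4,suppress=True)
o=robot.get_obs(); print(o["t"],o["tcp_pos"],o["tcp_rot"],o["force"])
C={n:cal(n) for n in("wrist","top","scene")}; pickle.dump(C,open("C2.pkl","wb"))
ims={n:snap(n,n+"2") for n in C}
a=cv2.resize(ims["wrist"],(400,300))
z=lambda im,c,w,h,s:cv2.resize(im[c[1]:c[1]+h,c[0]:c[0]+w],None,fx=s,fy=s,interpolation=cv2.INTER_CUBIC)
t=z(ims["top"],(240,120),133,100,3); s=z(ims["scene"],(250,200),200,150,4)
out=np.zeros((600,800,3),np.uint8); out[:300,:400]=t[:300,:399].repeat(1,0)[:, :400] if t.shape[1]>=400 else np.pad(t,((0,0),(0,400-t.shape[1]),(0,0)))
out[:300,400:]=a; s=cv2.resize(s,(400,300)); out[300:,:400]=s
cv2.imwrite("pics/m2.png",out[:,:,::-1])
E
```

```text
6.075 [0.5651 0.0407 0.0451] [-0.0005 -0.0546  0.9985  0.0005] [-0.6348  0.0658 -8.965 ]
```

View pics/m2.png

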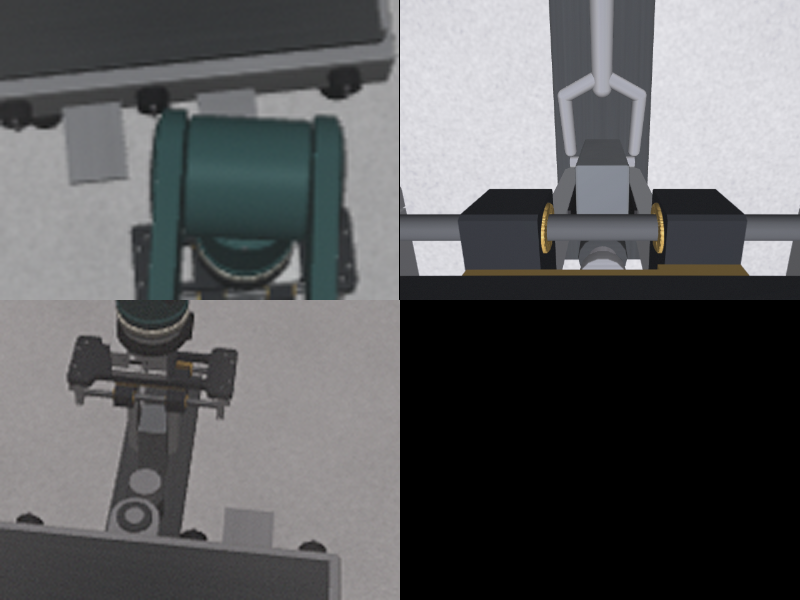

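The scene crop shows the saddle at full-image (322,290.5) and the ring at (317,308), so I'll measure their offset within this one camera.

```bash
python3 - <<'E'
from h import *
np.set_printoptions(precision=4,suppress=True)
im=cv2.imread("pics/scene2.png")[270:330,285:345]
cv2.imwrite("pics/s2z.png",cv2.resize(im,None,fx=10,fy=10,interpolation=cv2.INTER_CUBIC))
for z in(.069,.072):print("sad",px2w("scene",(322,290.5),z))
for z in(.086,.089):print("ring",px2w("scene",(317,308),z))
E
```

```text
sad [0.6358 0.0498 0.069 ]
sad [0.638  0.0505 0.072 ]
ring [0.696  0.0548 0.086 ]
ring [0.6981 0.0554 0.089 ]
```

View pics/s2z.png

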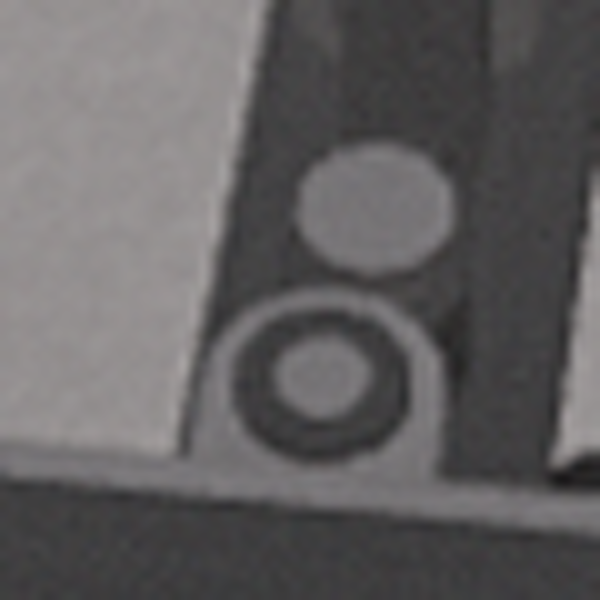

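```bash
python3 - <<'E'
from h import *
np.set_printoptions(precision=4,suppress=True)
o=robot.get_obs(); print(o["tcp_pos"])
s=px2w("scene",(322.1,290.35),.071)
for r in((316.75,308.55,.086),(316.75,307.85,.0886)):
    l=px2w("scene",r[:2],r[2]); print(s,l,l-s)
E
```

```text
[0.5655 0.0407 0.0454]
[0.6368 0.0504 0.071 ] [0.6975 0.0547 0.086 ] [0.0607 0.0043 0.015 ]
[0.6368 0.0504 0.071 ] [0.6975 0.0547 0.0886] [0.0607 0.0044 0.0176]
```

carry_out(moves=[{"x": 0,"y": 0,"z": -0.001,"twist": 0},{"x": 0.012,"y": 0.001,"z": -0.001,"twist": 0},{"x": 0.026,"y": 0.002,"z": -0.001,"twist": 0},{"x": 0.04,"y": 0.003,"z": -0.001,"twist": 0},{"x": 0.052,"y": 0.004,"z": -0.001,"twist": 0},{"x": 0.06,"y": 0.0045,"z": -0.001,"twist": 0},{"x": 0.06,"y": 0.0045,"z": -0.001,"twist": 0},{"x": 0.06,"y": 0.0045,"z": -0.001,"twist": 0},{"x": 0.06,"y": 0.0045,"z": -0.003,"twist": 0},{"x": 0.06,"y": 0.0045,"z": -0.005,"twist": 0},{"x": 0.06,"y": 0.0045,"z": -0.005,"twist": 0}])

```text
t: 7.6
tcp_pos: [0.6256, 0.0442, 0.0423]
tcp_rot: [0.0, -0.054, 0.999, -0.0]
force: [-4.0, 0.1, 2.2]
opening: 0.338
```

```bash
python3 - <<'E'
from h import *
np.set_printoptions(precision=4,suppress=True)
o=robot.get_obs(); print(o["t"],o["tcp_pos"],o["tcp_rot"],o["force"])
snap("scene","scene3")
im=cv2.imread("pics/scene3.png")[210:330,260:380]
cv2.imwrite("pics/s3z.png",cv2.resize(im,None,fx=5,fy=5,interpolation=cv2.INTER_CUBIC))
E
```

```text
7.6 [0.6256 0.0442 0.0423] [ 0.0002 -0.0542  0.9985 -0.0001] [-3.9989  0.1191  2.2271]
```

View pics/s3z.png

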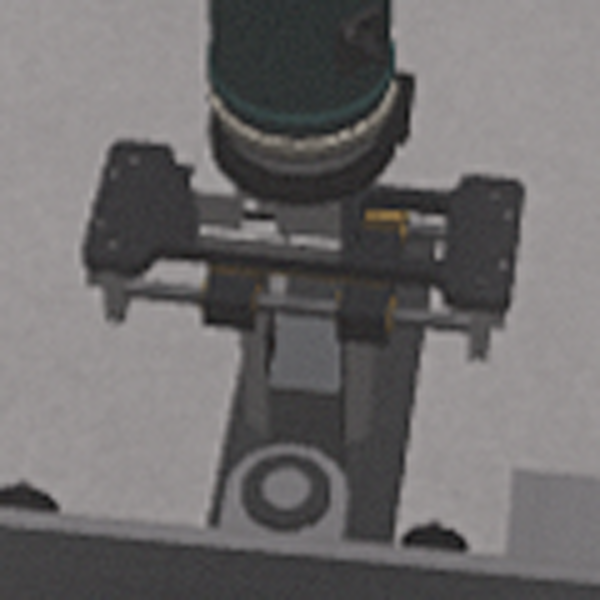

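The jack is on the table: contact force is about +2 N and the grasp height is back to its original value. Estimated saddle offset from the lift point is about 1 mm. I'll release, rise and back off over the handle pad.

carry_out(moves=[{"x": 0,"y": 0,"z": 0,"twist": 0},{"x": 0,"y": 0,"z": 0,"twist": 0},{"x": 0,"y": 0,"z": 0,"twist": 0},{"x": 0,"y": 0,"z": 0,"twist": 0},{"x": 0,"y": 0,"z": 0.04,"twist": 0},{"x": 0,"y": 0,"z": 0.09,"twist": 0},{"x": 0,"y": 0,"z": 0.14,"twist": 0},{"x": -0.04,"y": -0.004,"z": 0.16,"twist": 0},{"x": -0.09,"y": -0.009,"z": 0.16,"twist": 0},{"x": -0.128,"y": -0.0125,"z": 0.16,"twist": 0},{"x": -0.128,"y": -0.0125,"z": 0.16,"twist": 0},{"x": -0.128,"y": -0.0125,"z": 0.16,"twist": 0}], fingers=100)

```text
t: 9.15
tcp_pos: [0.4984, 0.0317, 0.2008]
tcp_rot: [0.001, -0.054, 0.999, 0.0]
force: [0.9, 1.0, 0.4]
opening: 0.997
```

```bash
python3 - <<'E'
from h import *; import pickle
np.set_printoptions(precision=4,suppress=True)
o=robot.get_obs(); print(o["t"],o["tcp_pos"],o["tcp_rot"],o["force"])
C=cal("wrist"); pickle.dump(C,open("C4.pkl","wb"))
w=snap("wrist","w4"); s=snap("scene","scene4"); t=snap("top","top4")
u=np.array([np.cos(.11),np.sin(.11)]);n=np.array([-u[1],u[0]]);L=np.array([.697,.0545])
for nm,z,x in(("pad",.122,-.2),("blk",.09,-.075),("L",.086,0)): 
    print(nm,[w2px(c,[*(L+x*u),z]) for c in("scene","top","wrist")])
out=np.zeros((600,800,3),np.uint8)
f=lambda im,x,y,w,h,W,H:cv2.resize(im[y:y+h,x:x+w],(W,H),interpolation=cv2.INTER_CUBIC)
out[:300,:400]=f(w,0,0,640,480,400,300); out[:300,400:]=f(s,260,195,200,150,400,300); out[300:,:400]=f(t,270,140,120,90,400,300); out[300:,400:]=f(s,280,230,80,60,400,300)
cv2.imwrite("pics/m4.png",out[:,:,::-1])
E
```

```text
9.15 [0.4984 0.0317 0.2008] [ 0.0007 -0.0541  0.9985  0.    ] [0.9235 1.0277 0.4402]
pad [array([329.3997, 229.2837]), array([323.2234, 237.291 ]), array([324.3746, 242.1792])]
blk [array([321.8277, 279.6736]), array([318.5048, 192.6325]), array([324.4471, 375.6575])]
L [array([316.7412, 308.3514]), array([315.8706, 165.8665]), array([324.5256, 447.1071])]
```

View pics/m4.png

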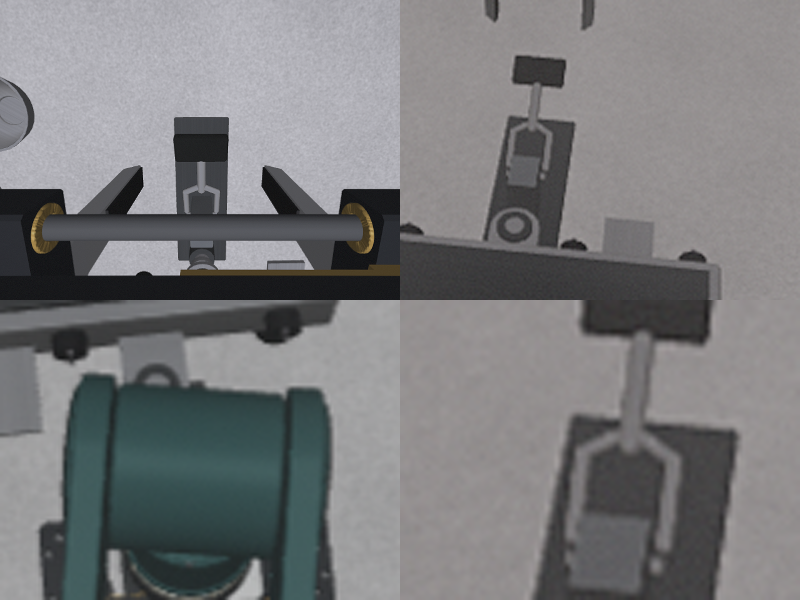

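The scene view agrees with the plan: block at (322,280) against a predicted (321.8,279.7), pad at (329.5,230). The ring still sits over the jack axis. I'll close the fingers and come down just above the pad.

carry_out(moves=[{"x": 0,"y": 0,"z": 0,"twist": 0},{"x": 0,"y": 0,"z": 0,"twist": 0},{"x": 0,"y": 0,"z": 0,"twist": 0},{"x": 0,"y": 0,"z": 0,"twist": 0},{"x": 0,"y": 0,"z": 0,"twist": 0},{"x": 0,"y": 0,"z": -0.03,"twist": 0},{"x": 0,"y": 0,"z": -0.055,"twist": 0},{"x": 0,"y": 0,"z": -0.07,"twist": 0},{"x": 0,"y": 0,"z": -0.07,"twist": 0}], fingers=0)

```text
t: 10.42
tcp_pos: [0.497, 0.0317, 0.1294]
tcp_rot: [-0.001, -0.054, 0.999, 0.0]
force: [-0.3, 0.1, -0.1]
opening: 0.079
```

carry_out(moves=[{"x": 0,"y": 0,"z": -0.009,"twist": 0},{"x": -0.003,"y": 0,"z": -0.015,"twist": 0},{"x": -0.006,"y": -0.001,"z": -0.023,"twist": 0},{"x": -0.009,"y": -0.001,"z": -0.031,"twist": 0},{"x": -0.011,"y": -0.001,"z": -0.039,"twist": 0},{"x": -0.013,"y": -0.0015,"z": -0.047,"twist": 0},{"x": -0.014,"y": -0.0015,"z": -0.053,"twist": 0},{"x": -0.015,"y": -0.0015,"z": -0.059,"twist": 0},{"x": -0.015,"y": -0.0015,"z": -0.062,"twist": 0},{"x": -0.015,"y": -0.0015,"z": -0.062,"twist": 0}])

```text
t: 11.68
tcp_pos: [0.4851, 0.0301, 0.0735]
tcp_rot: [0.003, -0.054, 0.999, -0.0]
force: [-3.1, -0.1, 18.3]
opening: 0.006
```

```bash
python3 - <<'E'
from h import *
np.set_printoptions(precision=4,suppress=True)
o=robot.get_obs(); print(o["t"],o["tcp_pos"],o["force"],o["torque"],o["opening"])
s=snap("scene","scene5"); p=cv2.imread("pics/scene4.png")[:,:,::-1]
out=np.vstack([cv2.resize(i[200:340,250:437],(400,300),interpolation=cv2.INTER_CUBIC) for i in(p,s)])
cv2.imwrite("pics/m5.png",out[:,:,::-1])
E
```

```text
11.675 [0.4851 0.0301 0.0735] [-3.1257 -0.0691 18.31  ] [0.1096 0.733  0.0361] 0.006379880552348523
```

View pics/m5.png

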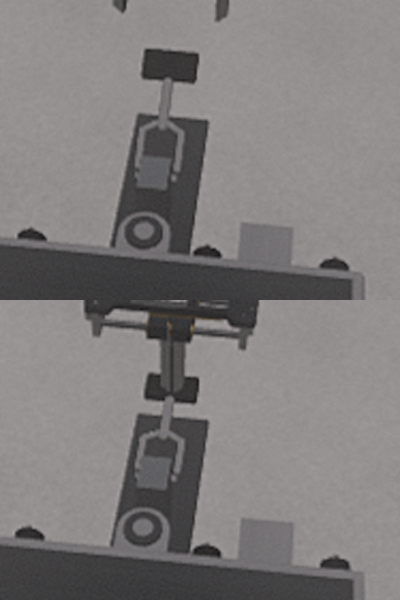

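The ring has risen in the image and the pad is at 0.0735 m against a 0.074 m stop, with 18 N. I'll press a little further to confirm the stop, keeping this as the same trial stroke.

carry_out(moves=[{"x": 0,"y": 0,"z": -0.002,"twist": 0},{"x": 0,"y": 0,"z": -0.004,"twist": 0},{"x": 0,"y": 0,"z": -0.005,"twist": 0},{"x": 0,"y": 0,"z": -0.005,"twist": 0}])

```text
t: 12.22
tcp_pos: [0.4851, 0.0301, 0.0719]
tcp_rot: [0.004, -0.054, 0.999, -0.0]
force: [-10.5, 0.5, 34.3]
opening: 0.001
```

```bash
python3 - <<'E'
from h import *
np.set_printoptions(precision=4,suppress=True)
o=robot.get_obs(); print(o["t"],o["tcp_pos"],o["force"])
s=snap("scene","scene6")
g=[cv2.cvtColor(cv2.imread(f"pics/scene{i}.png"),cv2.COLOR_BGR2GRAY) for i in(4,5,6)]
T=g[0][296:318,305:329]  # ring tab patch
for n,(y0,y1,x0,x1) in dict(ring=(296,318,305,329),sq=(303,322,358,390),block=(268,290,310,336)).items():
    T=g[0][y0:y1,x0:x1].astype(np.float32)
    for i in(1,2):
        A=g[i][y0:y1,x0:x1].astype(np.float32); print(n,i,cv2.phaseCorrelate(T,A,cv2.createHanningWindow(T.shape[::-1],cv2.CV_32F)))
print("expect 12mm:",w2px("scene",[.697,.0545,.098])-w2px("scene",[.697,.0545,.086]))
E
```

```text
12.225 [0.4851 0.0301 0.0719] [-10.4807   0.488   34.2937]
ring 1 ((-0.46322613461665085, -1.82287103133749), 0.8751445429192649)
ring 2 ((-0.39894274829114273, -1.7139434469272938), 0.8747230966885885)
sq 1 ((0.16073301675528562, 0.05307832844284022), 1.2164125710725784)
sq 2 ((0.14260918658775878, 0.13084207255591096), 1.2284031890332698)
block 1 ((0.8161345257774002, 0.07794542959277173), 0.8307106150889102)
block 2 ((0.6397678495192984, -0.11332491151443236), 0.806103323712761)
expect 12mm: [-0.1203 -3.3693]
```

```bash
python3 - <<'E'
from h import *
g=[cv2.imread(f"pics/scene{i}.png",0) for i in(4,5,6)]
def sub(T,A):
    T,A=[cv2.resize(i,None,fx=8,fy=8,interpolation=cv2.INTER_CUBIC) for i in(T,A)]
    r=cv2.matchTemplate(A,T,cv2.TM_CCOEFF_NORMED); _,m,_,l=cv2.minMaxLoc(r); return l[0]/8-6,l[1]/8-6,round(m,3)
for n,(x0,y0,x1,y1) in dict(ring=(306,297,328,318),sq=(356,301,392,322),block=(310,268,338,290),plate=(304,252,350,290),knobL=(256,304,272,318),knobR=(398,315,414,326),rearL=(212,395,260,455),rearR=(390,400,432,470),cup=(110,245,150,292)).items():
    print(n,[sub(g[0][y0:y1,x0:x1],g[i][y0-6:y1+6,x0-6:x1+6]) for i in(1,2)])
for x,y in((.697,.0545),(.69,.174)): print(w2px("scene",[x,y,.098])-w2px("scene",[x,y,.086]))
E
```

```text
ring [(-0.375, -1.75, 0.968), (-0.375, -1.875, 0.965)]
sq [(0.25, -2.125, 0.965), (0.25, -2.25, 0.963)]
block [(0.25, 0.25, 0.958), (0.25, 0.25, 0.957)]
plate [(0.125, 0.125, 0.923), (0.125, 0.125, 0.923)]
knobL [(-1.0, -0.625, 0.959), (-1.0, -0.625, 0.959)]
knobR [(0.375, -0.625, 0.982), (0.5, -0.625, 0.982)]
rearL [(-0.875, 3.375, 0.858), (-1.0, 3.5, 0.855)]
rearR [(-0.125, 3.875, 0.927), (-0.125, 3.75, 0.924)]
cup [(0.0, 0.0, 0.998), (0.0, 0.0, 0.998)]
[-0.12030653 -3.36927323]
[ 0.34380957 -3.35302175]
```

The tab shift of about −1.9 px matches a 12 mm rise combined with the tipping pull-back (predicted −1.9). The jack itself hardly moved, and the handle is hard on its stop. Now I'll let the handle come all the way up.

carry_out(moves=[{"x": 0,"y": 0,"z": 0.008,"twist": 0},{"x": 0.002,"y": 0,"z": 0.018,"twist": 0},{"x": 0.005,"y": 0.0005,"z": 0.028,"twist": 0},{"x": 0.009,"y": 0.001,"z": 0.038,"twist": 0},{"x": 0.012,"y": 0.0015,"z": 0.047,"twist": 0},{"x": 0.015,"y": 0.0015,"z": 0.056,"twist": 0},{"x": 0.015,"y": 0.0015,"z": 0.065,"twist": 0},{"x": 0.015,"y": 0.0015,"z": 0.085,"twist": 0},{"x": 0.015,"y": 0.0015,"z": 0.085,"twist": 0},{"x": 0.015,"y": 0.0015,"z": 0.085,"twist": 0}])

```text
t: 13.52
tcp_pos: [0.4972, 0.0317, 0.1476]
tcp_rot: [-0.001, -0.054, 0.999, 0.0]
force: [0.4, -0.3, -0.0]
opening: 0.002
```

```bash
python3 - <<'E'
from h import *
o=robot.get_obs(); print(o["t"],o["tcp_pos"],o["force"])
s=snap("scene","scene7")
g=[cv2.imread(f"pics/scene{i}.png",0) for i in(4,7)]
def sub(T,A):
    T,A=[cv2.resize(i,None,fx=8,fy=8,interpolation=cv2.INTER_CUBIC) for i in(T,A)]
    r=cv2.matchTemplate(A,T,cv2.TM_CCOEFF_NORMED); _,m,_,l=cv2.minMaxLoc(r); return l[0]/8-6,l[1]/8-6,round(m,3)
for n,(x0,y0,x1,y1) in dict(ring=(306,297,328,318),sq=(356,301,392,322),block=(310,268,338,290),plate=(304,252,350,290),yoke=(312,236,342,266)).items():
    print(n,sub(g[0][y0:y1,x0:x1],g[1][y0-6:y1+6,x0-6:x1+6]))
cv2.imwrite("pics/m7.png",cv2.resize(s[200:340,250:437],(800,600),interpolation=cv2.INTER_CUBIC)[:,:,::-1])
E
```

```text
13.525 [0.49715407 0.03174102 0.14758107] [ 0.40378134 -0.28927425 -0.00849551]
ring (0.0, 0.0, 0.996)
sq (0.0, 0.0, 0.993)
block (0.0, 0.0, 0.992)
plate (0.0, 0.0, 0.998)
yoke (0.0, 0.0, 0.998)
```

View pics/m7.png

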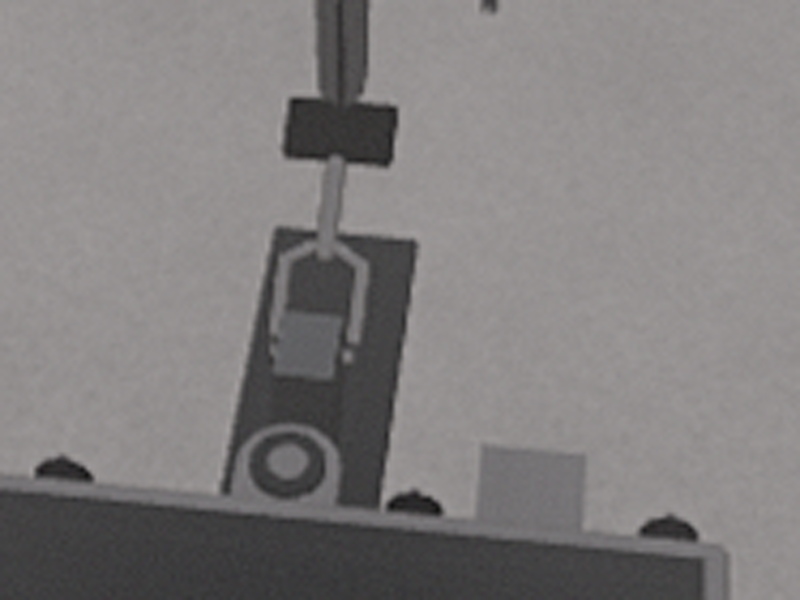

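Everything is back exactly where it was before the pump (0.0 px shift), the handle is up and the ring is still over the jack's axis. Second press, held at roughly 25 N.

carry_out(moves=[{"x": 0,"y": 0,"z": -0.027,"twist": 0},{"x": -0.003,"y": 0,"z": -0.033,"twist": 0},{"x": -0.006,"y": -0.001,"z": -0.041,"twist": 0},{"x": -0.009,"y": -0.001,"z": -0.049,"twist": 0},{"x": -0.011,"y": -0.001,"z": -0.057,"twist": 0},{"x": -0.013,"y": -0.0015,"z": -0.065,"twist": 0},{"x": -0.014,"y": -0.0015,"z": -0.071,"twist": 0},{"x": -0.015,"y": -0.0015,"z": -0.077,"twist": 0},{"x": -0.015,"y": -0.0015,"z": -0.082,"twist": 0},{"x": -0.015,"y": -0.0015,"z": -0.082,"twist": 0},{"x": -0.015,"y": -0.0015,"z": -0.082,"twist": 0},{"x": -0.015,"y": -0.0015,"z": -0.082,"twist": 0}])

```text
t: 15.08
tcp_pos: [0.4843, 0.0304, 0.0729]
tcp_rot: [0.003, -0.054, 0.999, 0.0]
force: [-7.8, -0.1, 24.1]
opening: 0.008
```

```bash
python3 - <<'E'
from h import *
o=robot.get_obs(); print(o["t"],o["tcp_pos"],o["force"])
for k in (8,9):
    s=snap("scene",f"scene{k}")
g=[cv2.imread(f"pics/scene{i}.png",0) for i in(6,9)]
def sub(T,A):
    T,A=[cv2.resize(i,None,fx=8,fy=8,interpolation=cv2.INTER_CUBIC) for i in(T,A)]
    r=cv2.matchTemplate(A,T,cv2.TM_CCOEFF_NORMED); _,m,_,l=cv2.minMaxLoc(r); return l[0]/8-6,l[1]/8-6,round(m,3)
for n,(x0,y0,x1,y1) in dict(ring=(306,295,328,316),sq=(356,299,392,320),block=(310,268,338,290),plate=(304,252,350,290),pad=(312,228,345,248)).items():
    print(n,sub(g[0][y0:y1,x0:x1],g[1][y0-6:y1+6,x0-6:x1+6]))
a=cv2.imread("pics/scene0.png",0)
for n,(x0,y0,x1,y1) in dict(bowl=(195,212,242,250),cup=(108,245,150,292),egg=(120,220,162,250),spoon=(150,176,176,230),jar=(472,316,512,364),can=(490,278,536,332),spat=(528,272,566,384)).items():
    print(n,sub(a[y0:y1,x0:x1],g[1][y0-6:y1+6,x0-6:x1+6]))
print(robot.get_obs()["force"])
E
```

```text
15.075 [0.48427892 0.03044766 0.07290878] [-7.79464551 -0.13624853 24.08285418]
ring (0.0, 0.0, 0.993)
sq (0.0, 0.0, 0.994)
block (0.0, 0.0, 0.993)
plate (0.0, 0.0, 0.998)
pad (0.125, -0.25, 0.993)
bowl (0.0, 0.0, 0.998)
cup (0.0, 0.0, 0.998)
egg (0.0, 0.0, 0.999)
spoon (0.0, 0.0, 0.997)
jar (0.0, 0.0, 0.997)
can (0.0, 0.0, 0.997)
spat (0.0, 0.0, 0.995)
[-7.66428442  1.31789993 23.81366471]
```

```bash
python3 -c "
from bench import robot
print(robot.close_job()); print(robot.get_obs()['t'])"
```

```text
the job is handed in; nothing more can be done
None
the job is handed in; nothing more can be done
```

The jack stands flat on the table with its saddle under the ring-marked round tab. I gave the handle one full trial pump, then pressed it down again and handed the job in while holding it there, at about 15 s.

- **Placement:** I estimate the saddle centre within about 1–2 mm of the lift point. This comes from a measurement before the final slide plus the arm's motion, because the tab hides the saddle once it is underneath. Cameras disagreed by up to 3 mm.
- **Trial pump:** The handle reached its stop, with force peaking at 34 N as I confirmed it. The tab shifted about 1.9 px in the image, matching a 12 mm rise. After release, the griddle and jack showed 0.0 px of shift from before the pump.
- **Final hold:** The pad is at 0.073 m (stop at 0.074 m), held with 24 N. The raised front and the jack match the first full stroke to 0.0 px. The handle pad itself differs by about 0.25 px, which I put down to pressing lighter than the 34 N check.
- **Other things on the table:** The bowl, cup, egg ring, spoon, jar, can and spatula all show 0.0 px of movement since the start.

No final check failed.

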